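# Index the flange blank in a leaf drill jig to its third stop and hold it

## Robot

A 6-joint arm with a two-finger parallel gripper is mounted at the origin on the work surface. World frame = base frame: x ahead of the robot, y to its left, z up, the work surface at z = 0. Lengths are in m, angles in rad, forces in N, time in s.
With the tool pointing down it reaches from about 0.25 to 0.775 m from the base axis. Payload 4 kg.
Tool frame: the origin (TCP) lies between the finger pads, 19 mm behind the fingertips; this is the grasp point; z points along the fingers, y is the line along which they close (so a half turn about z gives the same grasp; the last joint's range is limited). The gripper opens to 94 mm and grips with 3 to 60 N. Pads are 16 mm wide; open, the fingers measure 119 mm over their backs; the gripper's body (75 mm by 177 mm) begins 78 mm behind the grasp point.
Start: joints at [1.04, 0.087, 1.371, -0, 1.684, -0.103], TCP at [0.228, 0.5, 0.224] pointing down, gripper open.
Joint ranges: [-3.1, 3.1], [-0.76, 2.03], [0.27, 2.55], [-1.08, 4.22], [0.17, 2.65], [-2.57, 2.57]. Speed limits (rad/s): [2.79, 2.79, 3.14, 3.14, 3.14, 3.14].

## Interface

Orientations are given as [roll, pitch, yaw] about the fixed x, y, z axes, in that order (R = Rz(yaw) Ry(pitch) Rx(roll)).
In Python, from bench import robot gives the robot as it stands.
- The arm moves only by the tool servo_tool, never from a script. Its argument "moves" is a list of rows, each a list of 5 numbers: the shift along the tool's x, y, z in units of 25 mm (1.0 is 25 mm), then the turn about the tool's z in units of 6 degrees (1.0 is 6 degrees), then the closure, from 0 (fully open) to 1 (shut). In form: [[dx, dy, dz, yaw, gripper], ...]. A call has 1 to 10 rows; each row is the pose to reach, as a shift and turn from the pose commanded when the call began, along the tool's axes at that moment; what a row does not reach only later rows make up. A row lasts 1/12 s, in which the tool goes at most 41.7 mm and 7.16 degrees, less where a joint would pass 70% of its speed; a pose out of reach is approached as far as the arm can. A call with a gripper value outside its range is refused whole. The fingers move at their own pace and stop on an object; the grip force is fixed at half the most. Time passes only in rows, so rows that repeat a pose let the fingers close. It gives the time, the measured TCP pose, the force, the opening and the grip force at its end, in the units of the state.
- robot.get_obs(): the state, without advancing time (a new reading comes with each control period).
- robot.snapshot(name): name is "scene" or "side" or "wrist"; returns a dict with "image" (400x640x3 uint8, blue, green, red), "fx", "fy", "cx", "cy" (pixels), "k1" (the pictures are not rectified: a ray, as slopes to the right and down, at radius r is drawn at 1 + k1 r^2 times it, then the intrinsics apply), "eye" and "orientation" of the camera in the world; the wrist camera has in their place "T_tool_cam" (4x4, takes a point from camera to tool coordinates, whose origin is the TCP and whose axes are the flange's). Camera axes: x right, y down, z forward; pixel columns grow to the right and rows downward; lengths in m; the calibration is good to about 2 mm. A picture is of the moment at which its call begins: read the wrist's pose just before it. There is no depth.
- robot.close_job(): hands the job in; it is judged then, once.
The state is a dict: "time": time; "joint_positions": joint angles; "qvel": joint speeds; "joint_torque": joint torques, N m; "tool_pos": TCP position; "ee_rot": TCP orientation; "wrist_force": force on the tool from outside, world axes, zero at the start; "wrist_torque": the same for the moment, N m; "width": finger opening in m; "finger_force": force on a finger pad.
Only numpy, scipy, OpenCV 4.12 (cv2) and the standard library are available. Lean on these libraries where they do the work, as an engineer would, in place of code of your own. Each camera call takes 0.05 s, during which the arm holds its last target. There are 200 camera calls.

## Task

The flange blank in the indexing drill jig has its first hole drilled and must be brought round for the next one. Swing the latch lever all the way off the jig's leaf, fold the leaf right back to its stop, then take the black bar handle on the spindle and turn it clockwise (seen from above), counting the clicks, to the third stop and not past it. Finish while still gripping the handle, steady on that third stop, because the detent alone slips easily; leave the glue bottle, the spare flange and the brush alone.

Things in the scene. Friction and masses are not known exactly. Their poses are not given: they have to be found in the camera images.
- jig: Fixed drill jig of dark steel on the bench: base plate 210 (x) by 150 (y) by 16 mm. Origin on the bench on the vertical spindle axis, z up. Hinge block at its +x side; latch post (top 119 high) and the leaf's lift handle at its -x side. Points called jig (x, y, height) are in this frame, mm. With the leaf open, only the handle stands above 64 mm within 55 mm of the axis.
- latch_pivot (a point): Pivot of the latch lever on top of the latch post, fixed, at jig (-92, -46, 121); its axis is vertical.
- latch_lever (a joint): Steel L-shaped latch lever, 9 mm thick, at height 121 to 130. 0 = latched: short nose along jig +x over the leaf's front edge, arm along jig -y. Grows as the arm swings clockwise seen from above, from jig -y to jig -x, stop at 1.57 rad. Until 1.3 rad the nose holds the leaf down. Starts at 0 to 0.3; about 2 N at the ball moves it; stays where left.
- latch_ball (a point): Centre of the black ball, diameter 22 mm, at the end of the latch lever's arm, 75 mm from the pivot, height 127.5 mm. The arm is 11 mm wide.
- jig_leaf (a joint): The leaf: hinged aluminium drill plate over the blank, 0.55 kg, closed at jig x -75 to +72, y -65 to +65, height 110 to 120, with a drill bush below. 0 = closed, grows as its front edge is lifted and folded over the hinge towards jig +x; 1.57 = upright, stop at 2.6 rad = folded right back. Stiff hinge: stays at any angle, about 5 N at its handle moves it.
- leaf_handle (a point): Middle of the round bar (10 mm thick, 60 mm long, along jig y) of the leaf's steel lift handle, a flat loop in the plane of the leaf in front of its front edge; 38 mm from bar centre to the leaf's edge. With the leaf closed it lies at jig (-113, 32, 115); it is 193 mm from the hinge line.
- leaf_hinge (a point): Point on the leaf's hinge line, fixed, at jig (80, 0, 115); the line runs along jig y.
- index_spindle (a joint): Angle of the spindle about the jig's vertical axis; the 15-notch dividing plate (diameter 112), blank (diameter 100, top at 64 mm) and handle turn as one. 0 = start, in a detent; grows clockwise seen from above. Stops every 24 degrees: first 0.419, second 0.838, third 1.257 rad. 0.1 to 0.17 N m takes it over the crest half-way between stops; then it snaps into the next.
- index_handle: The spindle with its blank and its black bar handle: bar 52 mm long (its x), 14 mm thick (its y), with flat sides, height 75 to 103 mm above the bench, on a round collar of diameter 40. Origin on the axis, on the blank's top, at height 64 mm. At spindle angle 0 its x is along jig x.
- handle_grip (a point): On the axis in the bar handle, 10 mm under the bar's top, at height 93 mm: the point to grip (fingers across the bar's 14 mm).
- glue_bottle: Bystander: yellow bottle, diameter 60, 170 mm tall, upright; origin under its centre. Leave alone.
- spare_flange: Bystander: aluminium disc, diameter 100, 12 mm thick, with a 24 mm centre hole, lying flat; origin under its centre. Leave alone.
- swarf_brush: Bystander: hand brush lying flat on the bench along its x; origin under its middle. Leave alone.

How it is judged:
By the outcome, as a careful person would: the job done as asked, in the order asked, and still so for the second after the job is handed in, while the arm keeps its last pose, push and grip.
It also fails if it takes over 72 s, if anything falls off the work surface, if the arm or the gripper's body presses on something with over 40 N, if the wrist force passes 120 N, or if a joint passes its speed limit or range.

## Working session

There is one attempt and no reset: what is moved stays moved. The work goes in short steps, Python scripts to look and compute and a tool call to move; the robot and the scene stay as the last step left them, time stands still between calls to the robot, and variables do not carry over. Pictures are saved under pics/ and viewed, at most 10 in all, crops included, and the job is handed in when it is done.

Besides the shell and the picture viewer there is one more tool, called after ">>>" by a JSON object that holds its "fn" and its "kwargs". servo_tool: Moves the arm, as the interface text tells. Its arguments: {"type":"object","properties":{"moves":{"type":"array"}},"required":["moves"]}

```bash
ls; mkdir -p pics; python3 - <<'E'
from bench import robot
import cv2,numpy as np
o=robot.get_obs();print({k:np.round(v,3) for k,v in o.items()})
a=[]
for n in("scene","side"):
    s=robot.snapshot(n);cv2.imwrite(f"pics/{n}0.png",s["image"]);print({k:np.round(v,4) for k,v in s.items() if k!="image"})
s=robot.snapshot("wrist");cv2.imwrite("pics/w0.png",s["image"]);print({k:np.round(v,4) for k,v in s.items() if k!="image"})
E
```

```text
pics
{'time': np.float64(0.0), 'joint_positions': array([ 1.04 ,  0.088,  1.372, -0.   ,  1.684, -0.103]), 'qvel': array([-0.   ,  0.   ,  0.001, -0.   , -0.   ,  0.   ]), 'joint_torque': array([-0.0000e+00, -3.4019e+01, -3.0242e+01,  7.2000e-02,  3.3000e-02,
       -0.0000e+00]), 'tool_pos': array([0.228, 0.5  , 0.223]), 'ee_rot': array([-3.139, -0.   ,  2.714]), 'wrist_force': array([ 0.089, -0.226,  0.333]), 'wrist_torque': array([ 0.019, -0.017,  0.024]), 'finger_force': np.float64(0.0), 'width': np.float64(0.094)}
{'fx': np.float64(494.2526), 'fy': np.float64(494.2526), 'cx': np.float64(314.3772), 'cy': np.float64(191.5191), 'k1': np.float64(-0.1514), 'eye': array([1.2202, 0.4562, 0.6742]), 'orientation': array([-2.1961,  0.0103,  2.1609])}
{'fx': np.float64(432.9221), 'fy': np.float64(432.9221), 'cx': np.float64(318.4389), 'cy': np.float64(197.675), 'k1': np.float64(-0.0264), 'eye': array([ 0.4239, -0.5855,  0.8099]), 'orientation': array([-2.4126, -0.0121, -0.2996])}
{'fx': np.float64(284.6877), 'fy': np.float64(284.6877), 'cx': np.float64(322.8092), 'cy': np.float64(198.0679), 'k1': np.float64(-0.051), 'T_tool_cam': array([[-7.000e-04, -9.727e-01, -2.320e-01,  6.680e-02],
       [ 1.000e+00, -7.000e-04, -0.000e+00,  1.600e-03],
       [-1.000e-04, -2.320e-01,  9.727e-01, -1.609e-01],
       [ 0.000e+00,  0.000e+00,  0.000e+00,  1.000e+00]])}
```

View pics/scene0.png

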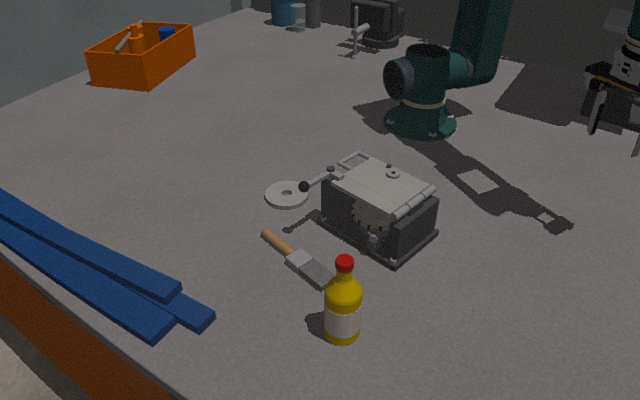

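View pics/side0.png

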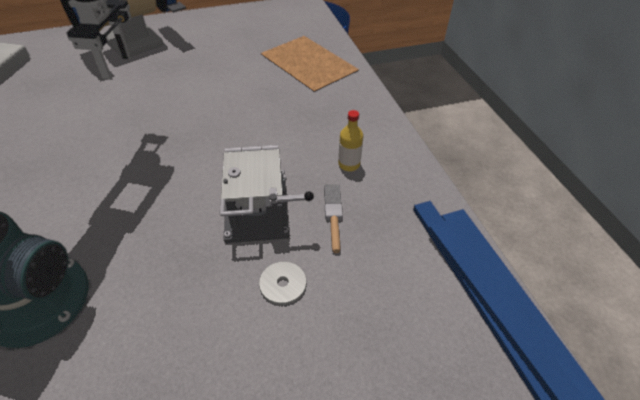

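```bash
cat > h.py <<'E'
import numpy as np,cv2
from scipy.spatial.transform import Rotation as R
from bench import robot
def snap(n):
    o=robot.get_obs();s=robot.snapshot(n)
    if n=="wrist":
        T=np.eye(4);T[:3,:3]=R.from_euler("xyz",o["ee_rot"]).as_matrix();T[:3,3]=o["tool_pos"]
        T=T@s["T_tool_cam"];s["Rm"],s["c"]=T[:3,:3],T[:3,3]
    else: s["Rm"],s["c"]=R.from_euler("xyz",s["orientation"]).as_matrix(),np.array(s["eye"])
    s["K"]=np.array([[s["fx"],0,s["cx"]],[0,s["fy"],s["cy"]],[0,0,1.]]);s["D"]=np.array([s["k1"],0,0,0.])
    return s
def ray(s,p):
    q=cv2.undistortPoints(np.array([[p]],float),s["K"],s["D"]).ravel();d=s["Rm"]@[q[0],q[1],1];return d/np.linalg.norm(d)
def plane(s,p,z):
    d=ray(s,p);return s["c"]+d*(z-s["c"][2])/d[2]
def tri(s,p,t,q):
    a,b=ray(s,p),ray(t,q);k=np.linalg.lstsq(np.c_[a,-b],t["c"]-s["c"],rcond=None)[0]
    x,y=s["c"]+a*k[0],t["c"]+b*k[1];return (x+y)/2,np.linalg.norm(x-y)
def proj(s,X):
    return cv2.projectPoints(np.array(X,float).reshape(-1,3),cv2.Rodrigues(s["Rm"].T)[0],-s["Rm"].T@s["c"],s["K"],s["D"])[0].reshape(-1,2)
E
python3 - <<'E'
from h import *
a=snap("scene");b=snap("side")
A=a["image"][140:265,255:445];B=b["image"][135:250,205:325]
A=cv2.resize(A,None,fx=3,fy=3,interpolation=cv2.INTER_CUBIC);B=cv2.resize(B,None,fx=4,fy=4,interpolation=cv2.INTER_CUBIC)
print(A.shape,B.shape)
cv2.imwrite("pics/c1.png",A);cv2.imwrite("pics/c2.png",B)
print(tri(a,(304,186),b,(309,196)))
E
```

```text
(375, 570, 3) (460, 480, 3)
(array([0.59289717, 0.00423412, 0.12897747]), np.float64(0.0020266174511789042))
```

View pics/c1.png

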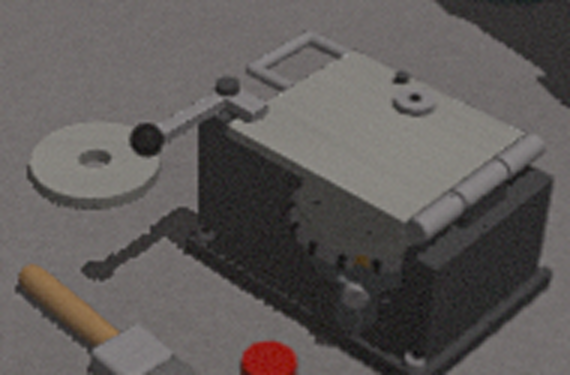

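View pics/c2.png

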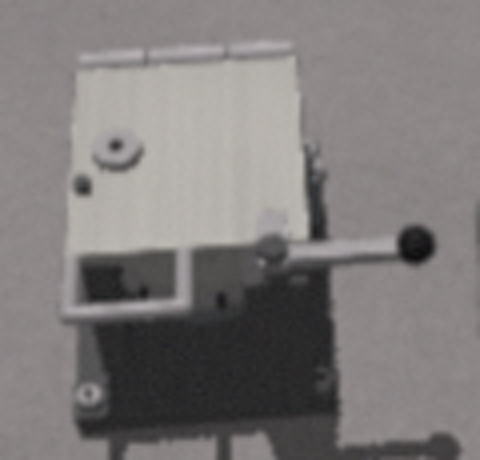

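```bash
python3 - <<'E'
from h import *
a=snap("scene");b=snap("side")
f=lambda p:(255+(p[0]+.5)/3-.5,140+(p[1]+.5)/3-.5); g=lambda p:(205+(p[0]+.5)/4-.5,135+(p[1]+.5)/4-.5)
P={}
for n,p,q in [("ball",(147,139),(415,244)),("pivot",(227,82),(271,243)),("barA",(313,37),(70,315)),("barB",(250,69),(186,303)),("hingeL",(537,145),(80,59)),("hingeR",(418,228),(292,47)),("bush",(414,98),(116,146))]:
    P[n],e=tri(a,f(p),b,g(q));print(n,P[n].round(4),round(e,4))
J={"ball":None,"pivot":(-92,-46),"barA":(-113,62),"barB":(-113,2),"hingeL":(80,65),"hingeR":(80,-65)}
k=[n for n in J if J[n]]
X=np.array([J[n] for n in k])/1e3;Y=np.array([P[n][:2] for n in k])
xc,yc=X-X.mean(0),Y-Y.mean(0)
th=np.arctan2((xc[:,0]*yc[:,1]-xc[:,1]*yc[:,0]).sum(),(xc*yc).sum())
M=np.array([[np.cos(th),-np.sin(th)],[np.sin(th),np.cos(th)]])
t=Y.mean(0)-M@X.mean(0);print("jig",t,th,np.degrees(th));print(np.c_[Y-(X@M.T+t)].round(4))
v=M.T@(P["ball"][:2]-(M@[-.092,-.046]+t));print(v,"lever",np.arctan2(-v[0],-v[1]))
E
```

```text
ball [0.5925 0.0044 0.1294] 0.0001
pivot [0.5189 0.0186 0.1379] 0.0011
barA [0.4091 0.0208 0.1162] 0.0032
barB [0.47   0.0073 0.1183] 0.002
hingeL [0.4465 0.2117 0.1183] 0.0012
hingeR [0.5689 0.1854 0.1198] 0.0002
bush [0.4538 0.1247 0.127 ] 0.0
jig [0.4923657  0.11904061] 1.3742367781718994 78.73796744090576
[[-0.0006 -0.0013]
 [-0.0004  0.0004]
 [ 0.0016 -0.0013]
 [ 0.0022  0.0015]
 [-0.0028  0.0006]]
[-0.00091753 -0.07461432] lever 0.012296381342330628
```

```bash
cat >> h.py <<'E'
TH=1.3742;T0=np.array([.4924,.1190]);MJ=np.array([[np.cos(TH),-np.sin(TH)],[np.sin(TH),np.cos(TH)]])
def jig(x,y,z): return np.r_[MJ@[x/1e3,y/1e3]+T0,z/1e3]
def tojig(p): return np.r_[MJ.T@(np.array(p[:2])-T0),p[2]]*1e3
def rows(ts):  # ts: (jig x,y,z mm, yaw rad)
    o=robot.get_obs();r=R.from_euler("xyz",o["ee_rot"]).as_matrix();yw=o["ee_rot"][2]
    for x,y,z,w in ts:
        d=r.T@(jig(x,y,z)-o["tool_pos"])/.025
        t=-np.degrees((w-yw+np.pi)%(2*np.pi)-np.pi)/6
        print([round(float(v),2) for v in (*d,t)])
def st():
    o=robot.get_obs();print(round(float(o["time"]),2),"jig",tojig(o["tool_pos"]).round(1),"yaw",o["ee_rot"][2].round(3),"F",o["wrist_force"].round(1),"M",o["wrist_torque"].round(2),"w",round(float(o["width"]),4),"ff",round(float(o["finger_force"]),1),"q",o["joint_positions"].round(2))
E
python3 - <<'E'
from h import *
b=snap("side");print("bottle",plane(b,(350,168),0),"flange",plane(b,(283,282),.012))
rows([(-92,-121,210,2.945),(-92,-121,129,2.945)])
E
```

```text
bottle [7.59166289e-01 1.80355633e-01 1.11022302e-16] flange [ 0.50173468 -0.11358901  0.012     ]
[-21.5, -11.97, 0.57, -2.21]
[-21.5, -11.97, 3.81, -2.21]
```

>>> {"fn": "servo_tool", "kwargs": {"moves": [[-21.5,-12,0.57,-2.2,0.65],[-21.5,-12,0.57,-2.2,0.65],[-21.5,-12,0.57,-2.2,0.65],[-21.5,-12,0.57,-2.2,0.65],[-21.5,-12,0.57,-2.2,0.65],[-21.5,-12,0.57,-2.2,0.65],[-21.5,-12,0.57,-2.2,0.65],[-21.5,-12,0.57,-2.2,0.65],[-21.5,-12,0.57,-2.2,0.65],[-21.5,-12,0.57,-2.2,0.65]]}}

```text
time: 1.23
tool_pos: [0.4732, 0.1666, 0.215]
ee_rot: [3.141, 0.001, 2.944]
wrist_force: [0.8, -0.5, -0.4]
width: 0.0337
finger_force: 0.0
```

```bash
python3 - <<'E'
from h import *
st();rows([(-92,-121,210,2.945),(-92,-121,129,2.945)])
E
```

```text
1.23 jig [ 42.9  28.2 215. ] yaw 2.944 F [ 0.8 -0.5 -0.4] M [ 0.05  0.   -0.  ] w 0.0337 ff 0.0 q [ 0.23 -0.02  1.5   0.    1.66 -1.15]
[-5.97, -5.39, 0.2, -0.01]
[-5.97, -5.39, 3.44, -0.01]
```

>>> {"fn": "servo_tool", "kwargs": {"moves": [[-5.9,-5.2,0.2,0,0.65],[-5.9,-5.2,0.2,0,0.65],[-5.9,-5.2,0.2,0,0.65],[-5.9,-5.2,0.2,0,0.65],[-5.9,-5.2,0.2,0,0.65],[-5.9,-5.2,0.2,0,0.65],[-5.9,-5.2,0.2,0,0.65],[-5.9,-5.2,0.2,0,0.65]]}}

```text
time: 1.9
tool_pos: [0.5911, 0.0126, 0.2096]
ee_rot: [3.141, -0.001, 2.944]
wrist_force: [-0.1, 0.2, 0.5]
width: 0.0327
finger_force: 0.0
```

```bash
python3 - <<'E'
from h import *
st();rows([(-92,-121,129,2.945)])
s=snap("wrist")
im=s["image"].copy();print(proj(s,[jig(-92,-121,127.5),jig(-92,-46,130),jig(-113,2,115),jig(-113,62,115)]).round(0))
cv2.imwrite("pics/w1.png",im)
E
```

```text
1.9 jig [ -85.1 -117.5  209.6] yaw 2.944 F [-0.1  0.2  0.5] M [-0.    0.03 -0.04] w 0.0327 ff 0.0 q [-0.08  0.18  1.29  0.    1.67 -1.45]
[-0.14, -0.28, 3.22, -0.01]
[[313. 211.]
 [312. 124.]
 [288.  66.]
 [286. -12.]]
```

View pics/w1.png

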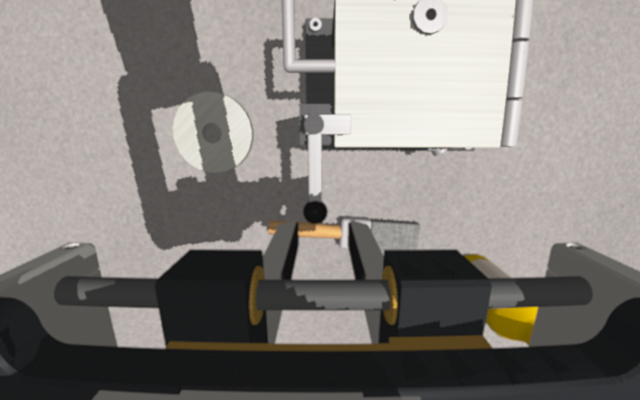

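>>> {"fn": "servo_tool", "kwargs": {"moves": [[-0.14,-0.28,1,0,0.65],[-0.14,-0.28,2.2,0,0.65],[-0.14,-0.28,3.22,0,0.65],[-0.14,-0.28,3.22,0,0.65],[-0.14,-0.28,3.22,0,0.65]]}}

```text
time: 2.37
tool_pos: [0.592, 0.006, 0.1283]
ee_rot: [-3.142, -0.003, 2.946]
wrist_force: [0.9, 0.2, 0.3]
width: 0.0331
finger_force: 0.0
```

```bash
python3 - <<'E'
from h import *
st();rows([(-92-75*np.sin(a),-46-75*np.cos(a),129,2.945-a) for a in np.arange(.1,1.01,.1)])
E
```

```text
2.37 jig [ -91.3 -119.7  128.3] yaw 2.946 F [0.9 0.2 0.3] M [ 0.01 -0.03  0.  ] w 0.0331 ff 0.0 q [-0.09  0.22  1.41  0.    1.51 -1.46]
[-0.04, -0.33, -0.03, 0.97]
[0.01, -0.62, -0.03, 1.92]
[0.08, -0.91, -0.03, 2.88]
[0.19, -1.19, -0.03, 3.83]
[0.32, -1.46, -0.03, 4.79]
[0.47, -1.72, -0.02, 5.74]
[0.66, -1.96, -0.02, 6.7]
[0.86, -2.18, -0.02, 7.65]
[1.09, -2.38, -0.02, 8.61]
[1.33, -2.55, -0.02, 9.56]
```

>>> {"fn": "servo_tool", "kwargs": {"moves": [[-0.04,-0.33,0,0.95,0.65],[0.01,-0.62,0,1.9,0.65],[0.08,-0.91,0,2.9,0.65],[0.19,-1.19,0,3.8,0.65],[0.32,-1.46,0,4.8,0.65],[0.47,-1.72,0,5.75,0.65],[0.66,-1.96,0,6.7,0.65],[0.86,-2.18,0,7.65,0.65],[1.09,-2.38,0,8.6,0.65],[1.33,-2.55,0,9.55,0.65]]}}

```text
time: 3.2
tool_pos: [0.5503, -0.0511, 0.1327]
ee_rot: [3.135, 0.003, 1.94]
wrist_force: [3.4, 0.6, -1.6]
width: 0.0326
finger_force: 1.0
```

```bash
python3 - <<'E'
from h import *
st();rows([(-92-75*np.sin(a),-46-75*np.cos(a),129,2.945-a) for a in (1.1,1.2,1.3,1.4,1.5,1.6,1.65,1.7)])
E
```

```text
3.2 jig [-155.5  -90.   132.7] yaw 1.94 F [ 3.4  0.6 -1.6] M [-0.03 -0.34 -0.04] w 0.0326 ff 1.0 q [-0.2   0.12  1.51  0.    1.5  -0.57]
[0.1, -0.41, 0.14, 0.91]
[0.15, -0.7, 0.14, 1.86]
[0.22, -1.0, 0.14, 2.82]
[0.32, -1.28, 0.14, 3.77]
[0.45, -1.55, 0.14, 4.73]
[0.61, -1.8, 0.13, 5.68]
[0.69, -1.93, 0.13, 6.16]
[0.79, -2.04, 0.13, 6.64]
```

>>> {"fn": "servo_tool", "kwargs": {"moves": [[0.04,-0.31,0,0.95,0.65],[0.09,-0.6,0,1.9,0.65],[0.16,-0.9,0,2.85,0.65],[0.26,-1.18,0,3.8,0.65],[0.39,-1.45,0,4.75,0.65],[0.55,-1.7,0,5.7,0.65],[0.63,-1.82,0,6.1,0.65],[0.63,-1.82,0,6.1,0.65],[0.63,-1.82,0,6.1,0.65]]}}

```text
time: 3.95
tool_pos: [0.5018, -0.0532, 0.1323]
ee_rot: [3.136, -0.001, 1.307]
wrist_force: [0.5, -1.3, 1.4]
width: 0.0327
finger_force: 0.5
```

```bash
python3 - <<'E'
from h import *
st()
for n in("scene","side"):
    s=snap(n);print(n,proj(s,[jig(-92-75*np.sin(a),-46-75*np.cos(a),127.5) for a in(1.2,1.4,1.57)]).round(1))
    cv2.imwrite(f"pics/{n}1.png",s["image"])
a=snap("side")["image"]
E
```

```text
3.95 jig [-167.   -42.9  132.3] yaw 1.307 F [ 0.5 -1.3  1.4] M [-0.15 -0.15  0.01] w 0.0327 ff 0.5 q [-0.22  0.02  1.63  0.    1.49  0.05]
scene [[297.  163.7]
 [300.8 160.3]
 [304.8 157.7]]
side [[287.9 223.3]
 [280.7 225.4]
 [274.4 226.3]]
```

>>> {"fn": "servo_tool", "kwargs": {"moves": [[0,-0.16,0,0,0.65],[0,-0.3,0,0,0.65],[0,-0.3,0,0,0.65],[0,-0.3,0,0,0.65]]}}

```text
time: 4.43
tool_pos: [0.4979, -0.0527, 0.1305]
ee_rot: [3.128, -0.001, 1.305]
wrist_force: [13.6, -4.3, -3.7]
width: 0.033
finger_force: 6.8
```

```bash
python3 - <<'E'
from h import *
st()
E
```

```text
4.43 jig [-167.3  -39.   130.5] yaw 1.305 F [13.6 -4.3 -3.7] M [-0.65 -2.24 -0.05] w 0.033 ff 6.8 q [-0.22  0.01  1.64 -0.    1.48  0.05]
```

```bash
python3 - <<'E'
from h import *
rows([(-167,-44,130,1.305),(-167,-44,210,1.305),(-113,32,210,2.945)])
E
```

```text
[0.02, 0.2, 0.02, 0.0]
[0.03, 0.24, -3.18, 0.0]
[1.97, -2.94, -3.22, -15.66]
```

>>> {"fn": "servo_tool", "kwargs": {"moves": [[0.02,0.2,0,0,0.65],[0.02,0.2,0,0,0.65],[0.02,0.2,-1.6,0,0.65],[0.02,0.2,-3.2,0,0.65],[1.97,-2.9,-3.2,-15.7,0.7],[1.97,-2.9,-3.2,-15.7,0.7],[1.97,-2.9,-3.2,-15.7,0.7],[1.97,-2.9,-3.2,-15.7,0.7],[1.97,-2.9,-3.2,-15.7,0.7],[1.97,-2.9,-3.2,-15.7,0.7]]}}

```text
time: 5.27
tool_pos: [0.4344, 0.0159, 0.2086]
ee_rot: [-3.139, -0.002, 2.063]
wrist_force: [-0.2, -0.4, 0.5]
width: 0.0279
finger_force: 0.0
```

```bash
python3 - <<'E'
from h import *
st();rows([(-113,32,210,2.945)])
E
```

```text
5.27 jig [-112.5   36.7  208.6] yaw 2.063 F [-0.2 -0.4  0.5] M [-0.08  0.02 -0.03] w 0.0279 ff 0.0 q [-0.09 -0.17  1.65  0.    1.66 -0.59]
[-0.14, 0.13, -0.06, -8.42]
```

>>> {"fn": "servo_tool", "kwargs": {"moves": [[-0.1,0.1,0,-8.1,0.7],[-0.1,0.1,0,-8.1,0.7],[-0.1,0.1,0,-8.1,0.7],[-0.1,0.1,0,-8.1,0.7],[-0.1,0.1,0,-8.1,0.7],[-0.1,0.1,0,-8.1,0.7],[-0.1,0.1,0,-8.1,0.7],[-0.1,0.1,0,-8.1,0.7],[-0.1,0.1,0,-8.1,0.7]]}}

```text
time: 6.02
tool_pos: [0.4385, 0.0143, 0.2086]
ee_rot: [-3.142, -0.002, 2.901]
wrist_force: [0.5, 0.1, 0.5]
width: 0.0281
finger_force: 0.0
```

```bash
python3 - <<'E'
from h import *
st();rows([(-113,32,210,2.945),(-113,32,116,2.945)])
s=snap("wrist");cv2.imwrite("pics/w2.png",s["image"])
print(proj(s,[jig(-113,2,120),jig(-113,62,120),jig(-167,-46,127.5),jig(-92,-46,130)]).round(0))
E
```

```text
6.02 jig [-113.2   32.4  208.6] yaw 2.901 F [0.5 0.1 0.5] M [0.   0.02 0.06] w 0.0281 ff 0.0 q [-0.1  -0.16  1.64  0.    1.66 -1.43]
[-0.02, 0.01, -0.05, -0.42]
[-0.03, 0.01, 3.71, -0.42]
[[323. 237.]
 [320. 173.]
 [268. 290.]
 [347. 288.]]
```

View pics/w2.png

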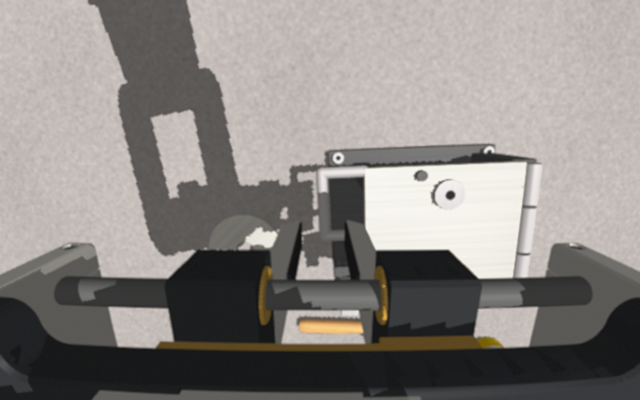

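>>> {"fn": "servo_tool", "kwargs": {"moves": [[-0.03,0.04,1.5,-0.4,0.7],[-0.03,0.04,3,-0.4,0.7],[-0.03,0.04,3.7,-0.4,0.7],[-0.03,0.04,3.7,-0.4,0.7],[-0.03,0.04,3.7,-0.4,1],[-0.03,0.04,3.7,-0.4,1],[-0.03,0.04,3.7,-0.4,1],[-0.03,0.04,3.7,-0.4,1],[-0.03,0.04,3.7,-0.4,1]]}}

```text
time: 6.82
tool_pos: [0.4416, 0.0137, 0.119]
ee_rot: [-3.14, 0.004, 2.945]
wrist_force: [-1.7, -4.5, 5.2]
width: 0.0093
finger_force: 30.0
```

```bash
python3 - <<'E'
from h import *
st();rows([(80-193*np.cos(a),32,115+193*np.sin(a),2.945) for a in np.arange(.1,1.01,.1)])
E
```

```text
6.82 jig [-113.2   29.3  119. ] yaw 2.945 F [-1.7 -4.5  5.2] M [-0.81  0.14 -0.05] w 0.0093 ff 30.0 q [-0.1  -0.11  1.78 -0.    1.47 -1.47]
[0.11, 0.05, -0.61, -0.0]
[0.1, 0.16, -1.38, -0.0]
[0.1, 0.35, -2.12, -0.0]
[0.1, 0.61, -2.85, -0.0]
[0.09, 0.95, -3.55, -0.0]
[0.09, 1.35, -4.2, -0.0]
[0.09, 1.81, -4.82, -0.0]
[0.09, 2.34, -5.38, -0.0]
[0.08, 2.92, -5.9, -0.0]
[0.08, 3.54, -6.35, -0.0]
```

>>> {"fn": "servo_tool", "kwargs": {"moves": [[0,0.04,-0.77,0,1],[0,0.15,-1.53,0,1],[0,0.34,-2.28,0,1],[0,0.61,-3.01,0,1],[0,0.95,-3.7,0,1],[0,1.35,-4.36,0,1],[0,1.82,-4.97,0,1],[0,2.34,-5.54,0,1],[0,2.92,-6.05,0,1],[0,3.55,-6.5,0,1]]}}

```text
time: 7.65
tool_pos: [0.4581, 0.0974, 0.2833]
ee_rot: [-3.132, 0.006, 2.939]
wrist_force: [-2.2, -12.9, 8.7]
width: 0.0092
finger_force: 30.0
```

```bash
python3 - <<'E'
from h import *
st();p=lambda a:np.array([-193*np.cos(a),193*np.sin(a)])/25
for a in np.arange(1.1,2.65,.1): d=p(a)-p(1.0);e=p(a)-p(2.0);print(round(a,1),d.round(2),e.round(2))
E
```

```text
7.65 jig [-27.9  29.5 283.3] yaw 2.939 F [ -2.2 -12.9   8.7] M [-2.71  0.42  0.04] w 0.0092 ff 30.0 q [ 0.1  -0.1   1.44 -0.01  1.8  -1.27]
1.1 [0.67 0.38] [-6.71 -0.14]
1.2 [1.37 0.7 ] [-6.01  0.18]
1.3 [2.11 0.94] [-5.28  0.42]
1.4 [2.86 1.11] [-4.52  0.59]
1.5 [3.63 1.2 ] [-3.76  0.68]
1.6 [4.4  1.22] [-2.99  0.7 ]
1.7 [5.17 1.16] [-2.22  0.64]
1.8 [5.93 1.02] [-1.46  0.5 ]
1.9 [6.67 0.81] [-0.72  0.29]
2.0 [7.38 0.52] [ 0. -0.]
2.1 [8.07 0.17] [ 0.68 -0.36]
2.2 [ 8.71 -0.25] [ 1.33 -0.78]
2.3 [ 9.31 -0.74] [ 1.93 -1.26]
2.4 [ 9.86 -1.28] [ 2.48 -1.81]
2.5 [10.36 -1.88] [ 2.97 -2.4 ]
2.6 [10.79 -2.52] [ 3.4  -3.04]
```

>>> {"fn": "servo_tool", "kwargs": {"moves": [[0,0.67,-0.38,0,1],[0,1.37,-0.7,0,1],[0,2.11,-0.94,0,1],[0,2.86,-1.11,0,1],[0,3.63,-1.2,0,1],[0,4.4,-1.22,0,1],[0,5.17,-1.16,0,1],[0,5.93,-1.02,0,1],[0,6.67,-0.81,0,1],[0,7.38,-0.52,0,1]]}}

```text
time: 8.48
tool_pos: [0.4948, 0.2834, 0.295]
ee_rot: [3.14, 0.005, 2.944]
wrist_force: [2.4, -3.8, 1.9]
width: 0.0092
finger_force: 30.0
```

```bash
python3 - <<'E'
from h import *
st()
E
```

```text
8.48 jig [161.7  29.7 295. ] yaw 2.944 F [ 2.4 -3.8  1.9] M [-0.96 -0.34 -0.  ] w 0.0092 ff 30.0 q [ 0.42  0.13  1.19 -0.    1.82 -0.95]
```

>>> {"fn": "servo_tool", "kwargs": {"moves": [[0,0.68,0.36,0,1],[0,1.33,0.78,0,1],[0,1.93,1.26,0,1],[0,2.48,1.81,0,1],[0,2.97,2.4,0,1],[0,3.4,3.04,0,1],[0,3.42,3.14,0,1],[0,3.42,3.14,0,1],[0,3.42,3.14,0,1]]}}

```text
time: 9.23
tool_pos: [0.5103, 0.3655, 0.2138]
ee_rot: [-3.138, 0.0, 2.944]
wrist_force: [1.4, -7.1, 6.2]
width: 0.0091
finger_force: 30.0
```

```bash
python3 - <<'E'
from h import *
st()
E
```

```text
9.23 jig [245.2  30.6 213.8] yaw 2.944 F [ 1.4 -7.1  6.2] M [-1.17 -0.32  0.06] w 0.0091 ff 30.0 q [ 0.53  0.26  1.19 -0.    1.69 -0.84]
```

>>> {"fn": "servo_tool", "kwargs": {"moves": [[0,0.06,0.1,0,1],[0,0.12,0.2,0,1],[0,0.12,0.2,0,1],[0,0.12,0.2,0,1]]}}

```text
time: 9.57
tool_pos: [0.5105, 0.3656, 0.2135]
ee_rot: [-3.135, 0.003, 2.942]
wrist_force: [-4.6, -15.3, 19.7]
width: 0.009
finger_force: 30.0
```

```bash
python3 - <<'E'
from h import *
st()
E
```

```text
9.57 jig [245.4  30.4 213.5] yaw 2.942 F [ -4.6 -15.3  19.7] M [-2.82  0.78 -0.02] w 0.009 ff 30.0 q [ 0.53  0.27  1.19 -0.01  1.69 -0.84]
```

>>> {"fn": "servo_tool", "kwargs": {"moves": [[0,-0.1,-0.16,0,1],[0,-0.1,-0.16,0,0.72],[0,-0.1,-0.16,0,0.72],[0,-0.1,-0.16,0,0.72],[0,-0.1,-0.16,0,0.72],[0,-0.1,-1.2,0,0.72],[0,-0.1,-2.2,0,0.72],[0,-0.1,-2.2,0,0.72]]}}

```text
time: 10.23
tool_pos: [0.5113, 0.3689, 0.2688]
ee_rot: [3.135, 0.005, 2.946]
wrist_force: [0.1, -0.4, 1.7]
width: 0.026
finger_force: 0.0
```

```bash
python3 - <<'E'
from h import *
st();rows([(0,0,250,1.374)])
E
```

```text
10.23 jig [248.7  30.2 268.8] yaw 2.946 F [ 0.1 -0.4  1.7] M [0.01 0.01 0.  ] w 0.026 ff 0.0 q [ 0.53  0.26  1.08  0.    1.79 -0.84]
[-1.19, -9.96, 0.7, 15.02]
```

>>> {"fn": "servo_tool", "kwargs": {"moves": [[-1.2,-12.7,0.4,15,0.6],[-1.2,-12.7,0.4,15,0.6],[-1.2,-12.7,0.4,15,0.6],[-1.2,-12.7,0.4,15,0.6],[-1.2,-12.7,0.4,15,0.6],[-1.2,-12.7,0.4,15,0.6],[-1.2,-12.7,0.4,15,0.6],[-1.2,-12.7,0.4,15,0.6],[-1.2,-12.7,0.4,15,0.6],[-1.2,-12.7,0.4,15,0.6]]}}

```text
time: 11.07
tool_pos: [0.4774, 0.0487, 0.2526]
ee_rot: [-3.14, -0.001, 1.686]
wrist_force: [0.3, -0.2, 0.4]
width: 0.0375
finger_force: 0.0
```

>>> {"fn": "servo_tool", "kwargs": {"moves": [[0,0,0,3,0.6],[0,0,0,3,0.6],[0,0,0,3,0.6],[0,0,0,3,0.6]]}}

```text
time: 11.4
tool_pos: [0.4776, 0.0505, 0.2525]
ee_rot: [-3.14, -0.001, 1.381]
wrist_force: [0.1, -0.7, -0.1]
width: 0.0377
finger_force: 0.0
```

```bash
python3 - <<'E'
from h import *
st();rows([(0,0,130,1.374)])
s=snap("wrist");cv2.imwrite("pics/w3.png",s["image"])
print(proj(s,[jig(-26,0,103),jig(26,0,103),jig(0,0,103),jig(-167,-46,127.5)]).round(1))
E
```

```text
11.4 jig [-70.1   1.1 252.5] yaw 1.381 F [ 0.1 -0.7 -0.1] M [-0.05  0.01  0.05] w 0.0377 ff 0.0 q [-0.01 -0.07  1.48  0.    1.74  0.18]
[2.8, 0.07, 4.9, 0.07]
[[324.  153.5]
 [324.3 103.4]
 [324.1 128.9]
 [364.3 282.9]]
```

View pics/w3.png

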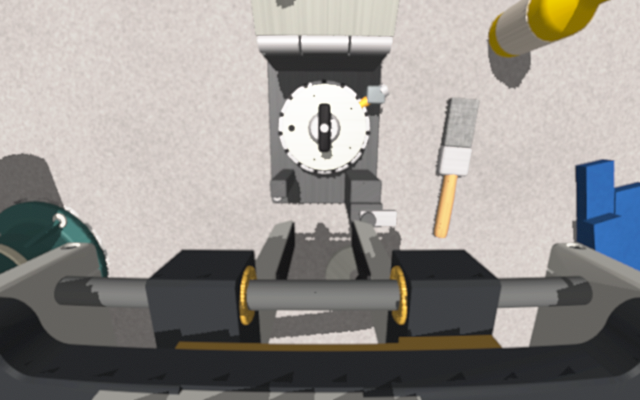

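>>> {"fn": "servo_tool", "kwargs": {"moves": [[1.4,0.05,0.5,0.07,0.6],[2.8,0.05,1,0.07,0.6],[2.8,0.05,2.5,0.07,0.6],[2.8,0.05,4,0.07,0.6],[2.8,0.05,4.8,0.07,0.6],[2.8,0.05,4.9,0.07,0.6],[2.8,0.05,4.9,0.07,0.6]]}}

```text
time: 12.03
tool_pos: [0.4911, 0.1187, 0.1294]
ee_rot: [-3.138, 0.001, 1.376]
wrist_force: [0.1, 0.2, 0.3]
width: 0.0375
finger_force: 0.0
```

```bash
python3 - <<'E'
from h import *
st();rows([(0,0,96,1.374)])
E
```

```text
12.03 jig [ -0.6   1.2 129.4] yaw 1.376 F [0.1 0.2 0.3] M [-0.05  0.06  0.01] w 0.0375 ff 0.0 q [0.12 0.03 1.62 0.   1.5  0.32]
[0.02, 0.05, 1.34, 0.01]
```

>>> {"fn": "servo_tool", "kwargs": {"moves": [[0.02,0.05,0.7,0,0.6],[0.02,0.05,1.34,0,0.6],[0.02,0.05,1.34,0,0.6],[0.02,0.05,1.34,0,0.6],[0.02,0.05,1.34,0,1],[0.02,0.05,1.34,0,1],[0.02,0.05,1.34,0,1],[0.02,0.05,1.34,0,1],[0.02,0.05,1.34,0,1]]}}

```text
time: 12.78
tool_pos: [0.4919, 0.1194, 0.099]
ee_rot: [-3.137, -0.001, 1.374]
wrist_force: [-7.8, 1.6, 6.5]
width: 0.0139
finger_force: 30.0
```

```bash
python3 - <<'E'
from h import *
st()
E
```

```text
12.78 jig [ 0.3  0.6 99. ] yaw 1.374 F [-7.8  1.6  6.5] M [0.17 1.33 0.02] w 0.0139 ff 30.0 q [0.12 0.05 1.66 0.   1.43 0.32]
```

>>> {"fn": "servo_tool", "kwargs": {"moves": [[0,0,0,0.7,1],[0,0,0,1.4,1],[0,0,0,2.1,1],[0,0,0,2.8,1],[0,0,0,3.5,1],[0,0,0,4,1],[0,0,0,4,1],[0,0,0,4,1],[0,0,0,4,1]]}}

```text
time: 13.53
tool_pos: [0.492, 0.1193, 0.099]
ee_rot: [-3.138, 0.001, 0.955]
wrist_force: [-5.7, 0.4, 6.0]
width: 0.0135
finger_force: 30.0
```

```bash
python3 - <<'E'
from h import *
st()
E
```

```text
13.53 jig [ 0.2  0.4 99. ] yaw 0.955 F [-5.7  0.4  6. ] M [ 0.1   1.21 -0.03] w 0.0135 ff 30.0 q [0.12 0.05 1.66 0.   1.43 0.74]
```

>>> {"fn": "servo_tool", "kwargs": {"moves": [[0,0,0,0.7,1],[0,0,0,1.4,1],[0,0,0,2.1,1],[0,0,0,2.8,1],[0,0,0,3.5,1],[0,0,0,4,1],[0,0,0,4,1],[0,0,0,4,1],[0,0,0,4,1]]}}

```text
time: 14.28
tool_pos: [0.4921, 0.1192, 0.099]
ee_rot: [-3.139, 0.002, 0.537]
wrist_force: [-6.4, 0.1, 5.9]
width: 0.0138
finger_force: 30.0
```

>>> {"fn": "servo_tool", "kwargs": {"moves": [[0,0,0,0.7,1],[0,0,0,1.4,1],[0,0,0,2.1,1],[0,0,0,2.8,1],[0,0,0,3.5,1],[0,0,0,4,1],[0,0,0,4,1],[0,0,0,4,1],[0,0,0,4,1],[0,0,0,4,1]]}}

```text
time: 15.12
tool_pos: [0.4922, 0.1189, 0.099]
ee_rot: [-3.141, 0.003, 0.118]
wrist_force: [-6.0, -0.3, 6.8]
width: 0.0138
finger_force: 30.0
```

```bash
python3 - <<'E'
from h import *
st()
b=snap("side");c=snap("scene")
print(proj(b,[jig(-167,-46,127.5),jig(245,32,214)]).round(0),proj(c,[jig(-167,-46,127.5),jig(245,32,214)]).round(0))
B=cv2.resize(b["image"][60:260,180:380],None,fx=2,fy=2);C=cv2.resize(c["image"][100:300,230:430],None,fx=2,fy=2)
cv2.imwrite("pics/f.png",np.hstack([B,C]))
E
```

```text
15.12 jig [-0.1  0.1 99. ] yaw 0.118 F [-6.  -0.3  6.8] M [0.11 1.23 0.01] w 0.0138 ff 30.0 q [0.12 0.05 1.66 0.   1.43 1.58]
[[274. 226.]
 [235.  76.]] [[305. 158.]
 [513. 188.]]
```

View pics/f.png

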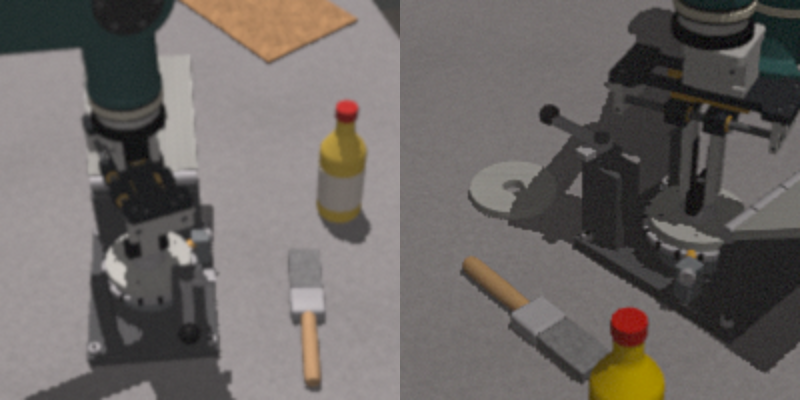

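The final view shows the ball at scene pixel (304, 157), predicted (305, 158) for a fully open latch. The leaf is folded back. The fingers hold the bar, which has turned 1.256 rad with almost no torque about the spindle. The bottle, brush and spare flange have not moved.

```bash
python3 -c "
from bench import robot
print(robot.close_job())"
```

```text
the job is handed in; nothing more can be done
None
```

The job is handed in: the latch is swung fully off, the leaf is folded back to its stop, and the spindle is on the third stop (1.256 rad turned) with the handle still gripped; the judge gave no result.

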